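Seat the keyed collar on the oiling stand and hold it home

TASK

Pick up the knurled aluminium collar from the bench, slide it over the upright spindle of the oiling stand that carries the stained lyre frame, and turn it until the hidden keyways inside it drop over the spindle's pins. Then push it fully home against the spring until it sits flush on the steel seat, and finish with the gripper still holding it down there, so that I can slip the clip into the spindle groove. Leave the oil tin, the brush and the cork sanding block where they are.

Things in the scene. Friction and masses are not known exactly. Their poses are not given: they have to be found in the camera images.
- collar: Loose knurled aluminium collar, a cylinder 50 mm across, 42 mm tall, about 0.18 kg, standing upright on the bench left or right of the stand. Origin: centre of its underside, z up. A 23 mm bore goes right through. Inside, from the underside 20 mm up, are three keyways 9 mm wide, 120 degrees apart, not visible from outside or above. Its yaw is no help: the pins' angle is not reported.
- seat (a point): Centre of the flat top of the round steel seat, 60 mm across, 46 mm above the bench, at the rounded near head of the dark lyre frame. Stand and frame are fixed. z up, x along the frame away from the robot. Fully home means the collar's underside on this seat. The wood around the seat is 40 mm above the bench: fingertips must stay above it.
- spindle_tip (a point): Centre of the top of the fixed upright steel spindle, 48 mm above the seat, same axis. The spindle is 20 mm across; its top 8 mm taper to 10 mm.
- pin_level (a point): Point on the spindle axis level with the tops of its three pins, 17 mm above the seat. The fixed radial pins are 5 mm thick, 120 degrees apart, reach 16 mm from the axis, at an angle that differs every time. A collar not yet keyed rests here; within any 120 degree turn its keyways meet the pins (window at least 10 degrees) and it drops 11 mm, then cannot turn freely.
- spring_top (a point): Centre of the top, at rest, of a sprung steel disc 35 mm across around the spindle, 6 mm above the seat (the point does not move with it). A keyed collar that is let go sits about here. Pushing it on down to the seat takes 5 N at first and 11 N at the end, and it springs back if let go.
- tin: Bystander: round oil tin with paper label, 90 mm diameter, 75 mm tall, standing on the bench. Origin: centre of its underside.
- sanding_block: Bystander: cork sanding block 100 x 60 x 32 mm lying flat on the bench, on the other side of the stand from the collar. Origin: centre of its underside.
- brush: Bystander: wooden-handled brush lying on the bench to the robot's far right. Origin: centre of its underside, x along the handle towards the bristles.
Not all that is in view belongs to the job. Leave any green or pink look-alike of the collar alone.

How it is judged:
By the outcome, as a careful person would: the job done as asked, in the order asked, and still so for the second after the job is handed in, while the arm keeps its last pose, push and grip.
It also fails if it takes over 51 s, if anything falls off the work surface, if the arm or the gripper's body presses on something with over 40 N, if the wrist force passes 120 N, or if a joint passes its speed limit or range.

ROBOT

A 6-joint arm with a two-finger parallel gripper is mounted at the origin on the work surface. World frame = base frame: x ahead of the robot, y to its left, z up, the work surface at z = 0. Lengths are in m, angles in rad, forces in N, time in s.
With the tool pointing down it reaches from about 0.35 to 0.775 m from the base axis. Payload 5.5 kg.
Tool frame: the origin (TCP) lies midway between the tips of the shut fingers; the grasp point (between the pads) lies 19 mm behind it; z points along the fingers, y is the line along which they close (so a half turn about z gives the same grasp; the last joint's range is limited). The gripper opens to 85 mm and grips with 20 to 120 N. Pads are 22 mm wide; open, the fingers measure 114 mm over their backs; the gripper's body (76 mm by 85 mm) begins 54 mm behind the grasp point. The pads swing forward as they close: fully open they stand 13 mm farther back than shut.
Start: joints at [-1.426, 0.313, 0.046, 1.304, 0, 1.431], TCP at [0.162, -0.552, 0.231] pointing down, gripper open.
Joint ranges: [-2.76, 2.76], [-0.86, 1.69], [-1.03, 1.26], [-2.2, 2.34], [-1.47, 1.5], [-3.14, 3.14]. Speed limits (rad/s): [2.57, 2.57, 3.14, 3.14, 3.14, 3.14].

INTERFACE

Orientations are given as a unit quaternion [w, x, y, z].
In Python, from workcell import env gives the robot as it stands.
- The arm moves only by the tool move_arm, never from a script. Its argument "targets" is a list of rows, each a list of 3 entries, a list of its own where there are three numbers: the shift along the tool's x, y, z in mm, then the turn, a rotation vector about the tool's x, y, z in units of 10 degrees (1.0 is 10 degrees), then the closure, from -1 (fully open) to 1 (shut). In form: [[[dx, dy, dz], [ax, ay, az], gripper], ...]. A call has 1 to 5 rows; each row is the pose to reach, as a shift and turn from the pose commanded when the call began, along the tool's axes at that moment; what a row does not reach only later rows make up. A row lasts 1/8 s, in which the tool goes at most 62.5 mm and 10.7 degrees, less where a joint would pass 70% of its speed; a pose out of reach is approached as far as the arm can. A call with a gripper value outside its range is refused whole. The fingers move at their own pace and stop on an object; "squeeze" is the grip in N (left out, the last holds). Time passes only in rows, so rows that repeat a pose let the fingers close. It gives the time, the measured TCP pose, the force, the opening and the grip force at its end, in the units of the state.
- env.get_state(): the state, without advancing time (a new reading comes with each control period).
- env.read_camera(name): name is "scene" or "top" or "wrist"; returns a dict with "pixels" (480x640x3 uint8, red, green, blue), "fovy" (degrees; the focal length in pixels is half the picture's height over the tangent of half this angle, whatever the lens; pixels are square), "cx", "cy" (the principal point, pixels), "extrinsics" (4x4, takes a point from world to camera coordinates); the wrist camera has in their place "mount" (4x4, takes a point from camera to tool coordinates, whose origin is the TCP and whose axes are the flange's). Camera axes: x right, y up, looking along -z (the intrinsics and any distortion apply to the point x, -y, -z); pixel columns grow to the right and rows downward; lengths in m; the calibration is good to about 2 mm. A picture is of the moment at which its call begins: read the wrist's pose just before it. There is no depth.
- env.hand_in(): hands the job in; it is judged then, once.
Trained networks look in a picture, given as the dict that the camera call returned (one of the last four; its "shot" number tells which), for a name from the list of things; names that differ only in an ending like _2 or _b are one class to them, and where a whole thing is asked for, a point or a joint stands for the part that bears it (a point fixed in the world has none). Each returns a list of dicts, best first, with "confidence" (0 to 1); they miss things now and then, are a little off and sometimes report something else, mostly with a low value. They report only what shows in the picture. A call takes as long as a camera call. They do not tell look-alikes from the thing itself.
- env.spot_in(thing, picture): "centre" ([x, y, z] in m, in world coordinates, good to about 4 mm: the middle of the surface that is visible of it).
- env.regions_of(thing, picture): "mask" (480x640 bool, what is visible of it).
- env.landmark_of(thing, picture): "centre" ([x, y, z] in m, in world coordinates, good to about 4 mm: a listed point, or the origin of a listed thing).
The state is a dict: "clock": time; "joint_pos": joint angles; "qvel": joint speeds; "tau": joint torques, N m; "tcp_pos": TCP position; "orientation": TCP orientation; "wrist_force": force on the tool from outside, world axes, zero at the start; "ft_torque": the same for the moment, N m; "finger_gap": finger opening in m; "grip_force": force on a finger pad.
Only numpy, scipy, OpenCV 4.12 (cv2) and the standard library are available. Lean on these libraries where they do the work, as an engineer would, in place of code of your own. Each camera call takes 0.05 s, during which the arm holds its last target. There are 200 camera calls.

## Working session

There is one attempt and no reset: what is moved stays moved. The work goes in short steps, Python scripts to look and compute and a tool call to move; the robot and the scene stay as the last step left them, time stands still between calls to the robot, and variables do not carry over. Pictures are saved under pics/ and viewed, at most 10 in all, crops included, and the job is handed in when it is done.

Besides the shell and the picture viewer there is one more tool, called after "Call:" as name([rows], argument=value, ...), one row to a line, values as JSON. move_arm: Moves the arm, as the interface text tells. Its arguments: {"type":"object","properties":{"targets":{"type":"array","items":{"type":"array"}},"squeeze":{"type":"number"}},"required":["targets"]}

```bash
mkdir -p pics; ls
cat > h.py <<'E'
import numpy as np, cv2
from workcell import env
def save(p,n): cv2.imwrite('pics/'+n,cv2.cvtColor(np.ascontiguousarray(p['pixels']),cv2.COLOR_RGB2BGR))
def proj(p,X):
    E=np.array(p['extrinsics']);c=E[:3,:3]@np.array(X)+E[:3,3];f=240/np.tan(np.radians(p['fovy'])/2)
    return p['cx']+f*c[0]/-c[2], p['cy']+f*-c[1]/-c[2]
E
python3 - <<'E'
from h import *
st=env.get_state();print(st['tcp_pos'],st['orientation'],st['clock'])
ims=[]
for n in('scene','top'):
    p=env.read_camera(n);ims.append(p);print(n,{k:v for k,v in p.items() if k not in('pixels','extrinsics','fovy')},p['fovy'])
    save(p,n+'0.png')
    for t in['collar','seat','spindle_tip','pin_level','tin','sanding_block','brush']:
        for r in env.landmark_of(t,p)[:3]:
            c=r['centre'];print(n,t,np.round(c,4),round(r['confidence'],2),np.round(proj(p,c)))
E
```

```text
pics
[ 0.16146951 -0.55131817  0.23041825] [-9.06165147e-04  9.89878172e-01  1.41916820e-01 -6.64783241e-06] 0.0
scene {'cx': 318.2880363943913, 'cy': 237.90093419036256, 'shot': 1} 51.093138584615744
scene collar [0.4778 0.2264 0.003 ] 0.93 [407. 242.]
scene collar [ 0.4755  0.1454 -0.0022] 0.75 [374. 242.]
scene collar [ 0.4038  0.2853 -0.0013] 0.71 [426. 221.]
scene seat [0.5563 0.0265 0.05  ] 0.7 [328. 254.]
scene seat [0.5541 0.0241 0.0528] 0.67 [327. 253.]
scene spindle_tip [0.5491 0.0229 0.0917] 0.73 [326. 240.]
scene pin_level [0.5557 0.023  0.0588] 0.93 [326. 251.]
scene tin [0.6552 0.3722 0.003 ] 0.93 [480. 301.]
scene sanding_block [ 0.48   -0.2507 -0.0005] 0.93 [216. 243.]
scene brush [ 6.457e-01 -4.072e-01 -1.000e-04] 0.64 [138. 299.]
top {'cx': 318.847435875627, 'cy': 231.2185443773648, 'shot': 2} 52.28687110940507
top collar [ 0.4807  0.15   -0.0047] 0.78 [252. 256.]
top collar [0.4    0.283  0.0025] 0.75 [198. 290.]
top collar [ 0.5471  0.1903 -0.0046] 0.66 [236. 230.]
top seat [0.5536 0.0285 0.045 ] 0.74 [300. 223.]
top spindle_tip [0.5574 0.0252 0.0925] 0.87 [300. 219.]
top spindle_tip [0.5552 0.0239 0.0515] 0.69 [302. 222.]
top pin_level [0.5562 0.0255 0.0656] 0.93 [301. 221.]
top tin [ 0.6545  0.3729 -0.0012] 0.59 [163. 189.]
top sanding_block [ 0.4756 -0.2484  0.0016] 0.78 [412. 254.]
top brush [ 0.6424 -0.4071  0.0021] 0.76 [472. 187.]
```

Run:
```python
import cv2,numpy as np
a=cv2.imread('pics/scene0.png');b=cv2.imread('pics/top0.png')
a=cv2.resize(a[170:350,280:520],None,fx=2.2,fy=2.2,interpolation=cv2.INTER_CUBIC)
b=cv2.resize(b[170:330,140:340],None,fx=2.2,fy=2.2)
c=np.zeros((480,640,3),np.uint8)
cv2.imwrite('pics/c0.png',np.vstack([cv2.copyMakeBorder(cv2.resize(a,(400,300)),0,0,0,0,0),cv2.resize(b,(400,300))]))
```

```text
(no output)
```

View pics/top0.png

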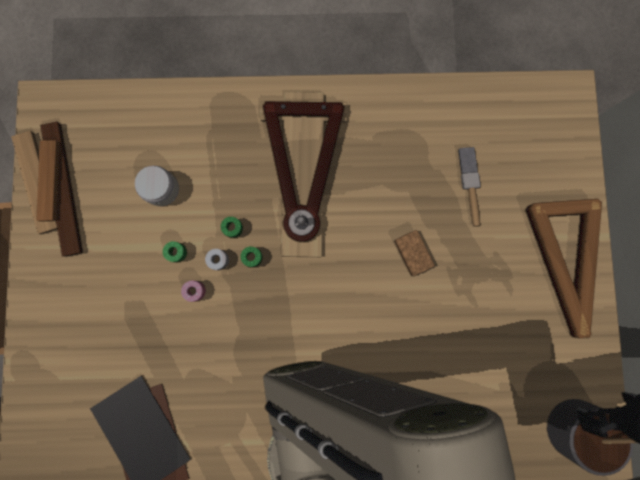

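View pics/c0.png

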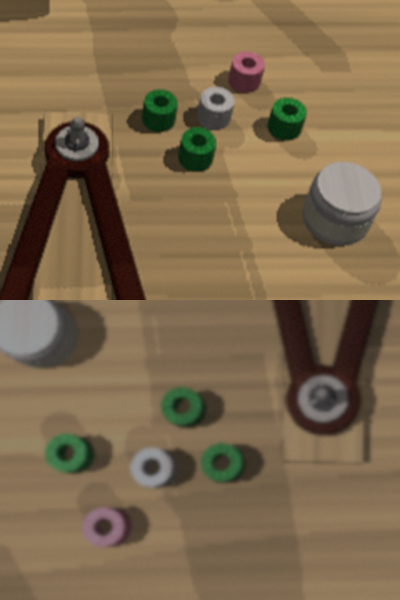

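Candidates in the top view: silver/aluminium ring at (216,259), greens at (232,227), (174,252) and (252,257), and pink at (193,291). I choose the silver one, and the crop confirms it is the only plain metal ring. It is at about (0.478, 0.226). The clear directions for the fingers are about 28° and 208°.

```bash
cat >> h.py <<'E'
from scipy.spatial.transform import Rotation as R
def tcp():
    s=env.get_state();q=s['orientation'];return np.array(s['tcp_pos']),R.from_quat([q[1],q[2],q[3],q[0]]),s
def yaw(r): return np.degrees(np.arctan2(*r.as_matrix()[[1,0],[0,0]]))
def go(X,yawdeg,r=None,p=None):
    "shift mm & turn (10deg units) to world pose, tool down, tool x at yawdeg"
    if p is None: p,r,_=tcp()
    T=R.from_euler('z',yawdeg,degrees=True)*R.from_euler('x',180,degrees=True)
    return np.round(r.inv().apply(np.array(X)-p)*1000,1),np.round((r.inv()*T).as_rotvec(degrees=True)/10,2),T
E
python3 - <<'E'
from h import *
p,r,_=tcp()
for X,y in [([.40,-.34,.24],50),([.50,-.05,.25],85),([.478,.226,.2],118)]:
    d,a,T=go(X,y,r,p);print(d,a);p,r=np.array(X),T
E
```

```text
[ 288.4 -136.3   -8.7] [ 0.    0.   -3.37]
[ 286.4 -109.8  -10. ] [ 0.   0.  -3.5]
[273. -46.  50.] [-0.   0.  -3.3]
```

Call:
move_arm([
  [[288, -136, -9], [0, 0, -3.4], -1],
  [[288, -136, -9], [0, 0, -3.4], -1],
  [[288, -136, -9], [0, 0, -3.4], -1],
  [[288, -136, -9], [0, 0, -3.4], -1],
  [[288, -136, -9], [0, 0, -3.4], -1],
])

```text
clock: 1.42
tcp_pos: [0.3965, -0.3431, 0.2405]
orientation: [0.0, 0.905, 0.425, 0.0]
wrist_force: [0.7, -0.0, 0.5]
finger_gap: 0.0854
grip_force: 0.0
```

Call:
move_arm([
  [[286, -110, -10], [0, 0, -3.5], -1],
  [[286, -110, -10], [0, 0, -3.5], -1],
  [[286, -110, -10], [0, 0, -3.5], -1],
  [[286, -110, -10], [0, 0, -3.5], -1],
  [[286, -110, -10], [0, 0, -3.5], -1],
])

```text
clock: 2.05
tcp_pos: [0.4936, -0.052, 0.2505]
orientation: [0.0, 0.735, 0.678, 0.0]
wrist_force: [0.9, -0.0, -0.9]
finger_gap: 0.0852
grip_force: 0.0
```

Call:
move_arm([
  [[273, -46, 50], [0, 0, -3.3], -1],
  [[273, -46, 50], [0, 0, -3.3], -1],
  [[273, -46, 50], [0, 0, -3.3], -1],
  [[273, -46, 50], [0, 0, -3.3], -1],
  [[273, -46, 50], [0, 0, -3.3], -1],
])

```text
clock: 2.68
tcp_pos: [0.4686, 0.2245, 0.1996]
orientation: [-0.0, 0.511, 0.859, -0.0]
wrist_force: [-0.3, -1.0, 0.1]
finger_gap: 0.0856
grip_force: 0.0
```

```bash
cat >> h.py <<'E'
def wrist():
    p,r,s=tcp();im=env.read_camera('wrist')
    M=np.eye(4);M[:3,:3]=r.as_matrix();M[:3,3]=p
    im['extrinsics']=np.linalg.inv(M@np.array(im['mount']));return im
E
python3 - <<'E'
from h import *
p,r,s=tcp();print(p,yaw(r),s['joint_pos'])
im=wrist();save(im,'w1.png');print({k:v for k,v in im.items() if k not in('pixels','extrinsics','mount')})
print(im['mount'])
for x in env.landmark_of('collar',im): print(np.round(x['centre'],4),round(x['confidence'],2),np.round(proj(im,x['centre'])))
for t in [(.478,.226,.042)]: print(np.round(proj(im,t)))
E
```

```text
[0.46857281 0.22447226 0.19957941] 118.50527765785951 [ 2.92036663e-01  2.18317180e-01 -1.58827756e-01  1.19396198e+00
  2.14385512e-04  1.36532197e+00]
{'fovy': 58.38153717704516, 'cx': 316.1960305973093, 'cy': 240.67480179922103, 'shot': 3}
[[ 1.16389135e-03  9.46999807e-01  3.21232020e-01  8.24392987e-02]
 [ 9.99999105e-01 -8.90325444e-04 -9.98506563e-04  5.06171001e-04]
 [-6.59584481e-04  3.21232895e-01 -9.46999996e-01 -1.44054749e-01]
 [ 0.00000000e+00  0.00000000e+00  0.00000000e+00  1.00000000e+00]]
[0.4728 0.2353 0.0019] 0.95 [326. 193.]
[ 0.3973  0.2851 -0.0006] 0.91 [271.  88.]
[0.4926 0.3307 0.0018] 0.83 [411.  96.]
[ 0.4781  0.1478 -0.0009] 0.7 [283. 281.]
[ 0.5513  0.1991 -0.0014] 0.62 [385. 270.]
[328. 219.]
```

View pics/w1.png

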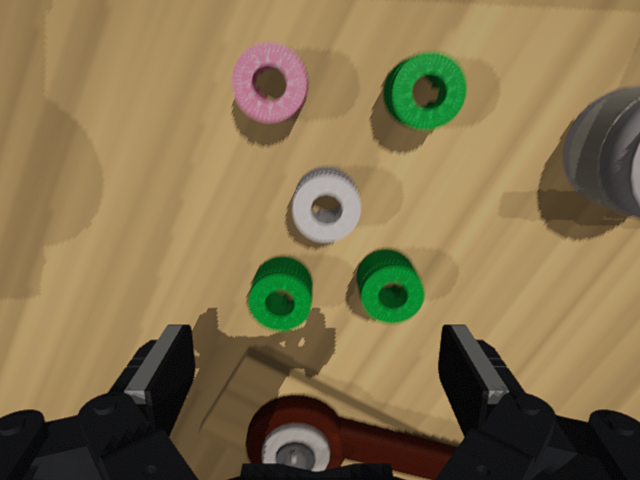

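The wrist picture shows the silver collar with its top ring centred near (327,205), greens at (280,293), (390,285) and (425,92), and pink at (270,83). Next I intersect the ring centre's ray with z=42 mm.

```bash
cat >> h.py <<'E'
def ray(im,u,v,z):
    f=240/np.tan(np.radians(im['fovy'])/2);E=np.linalg.inv(im['extrinsics'])
    d=E[:3,:3]@np.array([(u-im['cx'])/f,-(v-im['cy'])/f,-1]);o=E[:3,3];return o+d*(z-o[2])/d[2]
def ring(im,u,v,z,rad=45,th=150):
    "centre of the bright, grey ring top near (u,v)"
    P=im['pixels'].astype(int);m=((P.min(2)>th)&(P.max(2)-P.min(2)<30)).astype(np.uint8)
    k=np.zeros_like(m);cv2.circle(k,(int(u),int(v)),rad,1,-1);m=cv2.morphologyEx(m&k,cv2.MORPH_OPEN,np.ones((3,3)))
    c,_=cv2.findContours(m,cv2.RETR_EXTERNAL,cv2.CHAIN_APPROX_NONE);e=cv2.fitEllipse(max(c,key=cv2.contourArea));print('ellipse',e)
    return ray(im,*e[0],z)
E
python3 - <<'E'
from h import *
im=wrist();p,r,s=tcp();print(p)
c=ring(im,327,205,.042);print(c)
for t in ['spindle_tip','pin_level','seat']:
  for x in env.landmark_of(t,im)[:1]: print(t,x['centre'],x['confidence'])
print(go([c[0],c[1],.12],118)[:2])
E
```

```text
[0.46892545 0.22296615 0.19971575]
ellipse ((325.6578063964844, 210.80967712402344), (64.47029876708984, 66.85602569580078), 85.55168151855469)
[0.47361456 0.23084437 0.042     ]
seat [0.5581, 0.0189, 0.0451] 0.91
(array([ 7. ,  8. , 80.4]), array([0.  , 0.  , 0.03]))
```

Call:
move_arm([
  [[7, 8, 60], [0, 0, 0], -1],
  [[7, 8, 100], [0, 0, 0], -1],
  [[7, 8, 100], [0, 0, 0], -1],
  [[7, 8, 100], [0, 0, 0], -1],
])

```text
clock: 3.48
tcp_pos: [0.4746, 0.2311, 0.1018]
orientation: [0.001, 0.513, 0.858, 0.001]
wrist_force: [-0.1, -0.0, 0.9]
finger_gap: 0.0849
grip_force: 0.0
```

Run:
```python
from h import *
im=wrist();p,r,s=tcp();print(p,yaw(r),s['qvel'].max() if hasattr(s['qvel'],'max') else s['qvel'])
u,v=proj(im,(.4736,.2308,.042));print(u,v)
c=ring(im,u,v,.042,70);print(c);save(im,'w2.png')
print(go([c[0],c[1],.014],118)[:2])
```

```text
[0.47504516 0.23144315 0.1022804 ] 118.24867666444258 0.00784485498052563
312.5503094014401 264.8615498799754
ellipse ((312.65167236328125, 264.17669677734375), (88.59796905517578, 95.53750610351562), 89.84233856201172)
[0.47346806 0.23115642 0.042     ]
(array([ 0.6, -1.8, 88.3]), array([0.02, 0.  , 0.02]))
```

View pics/w2.png

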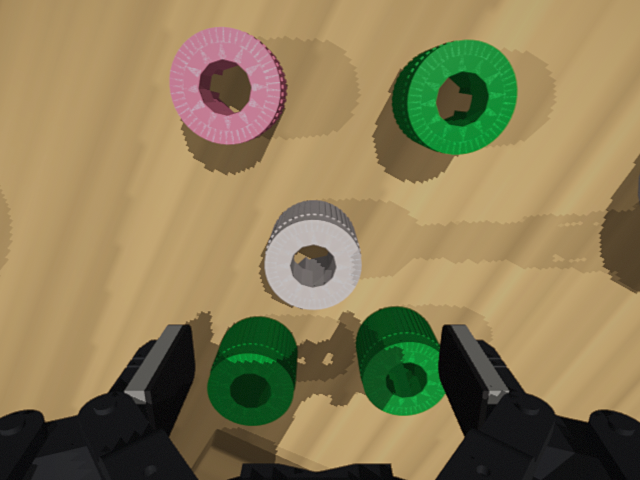

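Silver collar is centred at (312,264), aligned with the tool. Neighbours are clear of the finger line.

Call:
move_arm([
  [[0.5, -1.8, 50], [0, 0, 0], -1],
  [[0.5, -1.8, 90], [0, 0, 0], -1],
  [[0.5, -1.8, 94], [0, 0, 0], -1],
  [[0.5, -1.8, 94], [0, 0, 0], -1],
  [[0.5, -1.8, 94], [0, 0, 0], -1],
])

```text
clock: 4.15
tcp_pos: [0.4735, 0.2318, 0.0084]
orientation: [0.001, 0.513, 0.859, 0.002]
wrist_force: [-0.9, -1.4, -0.1]
finger_gap: 0.0854
grip_force: 0.0
```

Call:
move_arm([
  [[0, 0, 0], [0, 0, 0], 1],
  [[0, 0, 0], [0, 0, 0], 1],
  [[0, 0, 0], [0, 0, 0], 1],
  [[0, 0, 0], [0, 0, 0], 1],
  [[0, 0, 0], [0, 0, 0], 1],
], squeeze=60)

```text
clock: 4.78
tcp_pos: [0.4721, 0.2314, 0.0071]
orientation: [0.001, 0.513, 0.859, 0.001]
wrist_force: [-0.7, 1.0, 6.2]
finger_gap: 0.0491
grip_force: 62.0
```

Call:
move_arm([
  [[0, 0, -50], [0, 0, 0], 1],
  [[0, 0, -110], [0, 0, 0], 1],
  [[0, 0, -160], [0, 0, 0], 1],
  [[0, 0, -190], [0, 0, 0], 1],
  [[0, 0, -190], [0, 0, 0], 1],
])

```text
clock: 5.4
tcp_pos: [0.473, 0.2317, 0.1986]
orientation: [0.002, 0.513, 0.859, 0.002]
wrist_force: [0.8, -0.9, -2.8]
finger_gap: 0.049
grip_force: 63.1
```

Run:
```python
from h import *
p,r,s=tcp();print(p,yaw(r),s['finger_gap'],s['joint_pos'][5])
print(go([.603,-.064,.2],118)[:2])
```

```text
[0.47299019 0.23173373 0.19863533] 118.3186270534915 0.049021813533814504 1.379673453154583
(array([-322. ,  -25.8,   -1.1]), array([0.03, 0.01, 0.03]))
```

Call:
move_arm([
  [[-60, -5, -1], [0, 0, 0], 1],
  [[-120, -10, -1], [0, 0, 0], 1],
  [[-180, -15, -1], [0, 0, 0], 1],
  [[-240, -20, -1], [0, 0, 0], 1],
  [[-300, -24, -1], [0, 0, 0], 1],
])

```text
clock: 6.02
tcp_pos: [0.5921, -0.0459, 0.1948]
orientation: [-0.002, 0.513, 0.859, -0.0]
wrist_force: [1.7, 1.2, -2.1]
finger_gap: 0.049
grip_force: 63.0
```

Call:
move_arm([
  [[-20, -2, 0], [0, 0, 0], 1],
  [[-20, -2, 0], [0, 0, 0], 1],
  [[-20, -2, 0], [0, 0, 0], 1],
])

```text
clock: 6.4
tcp_pos: [0.5993, -0.0614, 0.1961]
orientation: [-0.001, 0.512, 0.859, -0.0]
wrist_force: [-0.1, 0.5, -1.9]
finger_gap: 0.0493
grip_force: 63.0
```

Run:
```python
from h import *
im=wrist();p,r,s=tcp();print(p,yaw(r))
for t in ['spindle_tip','pin_level','seat']:
  for x in env.landmark_of(t,im)[:2]: print(t,np.round(x['centre'],4),x['confidence'],np.round(proj(im,x['centre'])))
save(im,'w3.png')
```

```text
[ 0.59944595 -0.06119142  0.19655949] 118.41689341700832
```

View pics/w3.png

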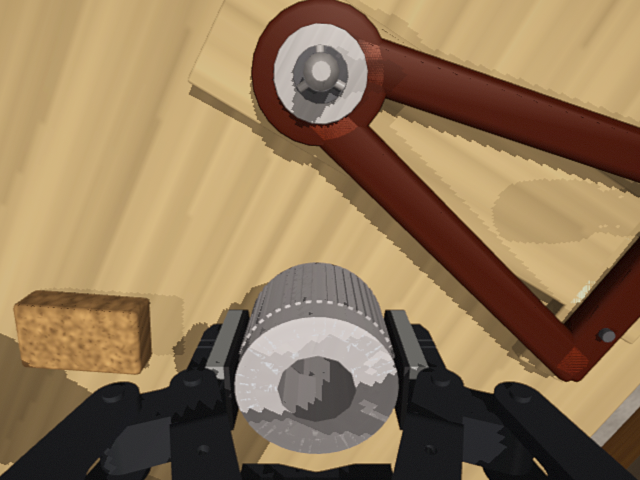

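The wrist picture shows the spindle tip at (321,71) on the seat ring around (321,74), and the held collar's top ring around (317,385).

Run:
```python
from h import *
im=wrist();p,r,s=tcp()
g=cv2.cvtColor(np.ascontiguousarray(im['pixels']),cv2.COLOR_RGB2GRAY)
print('tip',ray(im,321,71,.094))
P=im['pixels'].astype(int)
# seat: everything not reddish/wood inside
m=((P.max(2)-P.min(2)<35)).astype(np.uint8);k=np.zeros_like(m);cv2.circle(k,(321,73),62,1,-1);m&=k
m=cv2.morphologyEx(m,cv2.MORPH_OPEN,np.ones((5,5)))
c,_=cv2.findContours(m,cv2.RETR_EXTERNAL,cv2.CHAIN_APPROX_NONE);h=cv2.convexHull(max(c,key=cv2.contourArea));e=cv2.fitEllipse(h);print(e,'seat',ray(im,*e[0],.046))
# tip: bright blob
q=g[45:100,295:350];print(cv2.resize(q,(27,27),interpolation=cv2.INTER_AREA)[::2,::2])
top=ring(im,317,385,p[2]+.0345,90,115);print('collar top',top,'tool xy mm',r.inv().apply(top-p)*1000)
a=cv2.resize(cv2.cvtColor(im['pixels'][10:140,250:400],cv2.COLOR_RGB2BGR),None,fx=4,fy=4,interpolation=cv2.INTER_CUBIC);cv2.imwrite('pics/w3c.png',a)
```

```text
tip [0.55778132 0.02341015 0.094     ]
((318.4752197265625, 73.20528411865234), (94.215087890625, 102.42706298828125), 7.08071756362915) seat [0.55633191 0.02381236 0.046     ]
[[191 192 193 171 117 167 174 112 124 194 185 198 197 195]
 [192 193 113  98  98 165 176  95  91  89 169 180 184 195]
 [192 111 100  98 113 126 129 126 108  88  98 154 182 196]
 [155  99  97 113 135 146 150 142 130 105  89  94 178 178]
 [ 94  99 101 124 146 190 194 181 138 120  91  89 133 177]
 [ 98  97  99 124 185 191 193 193 160 123  95  89  97 177]
 [ 98  96 100 120 193 191 192 192 175 118  96  89  87 181]
 [ 96  97  92 106 179 191 190 192 147 105  87  90  84 179]
 [ 96  64  91 102 108 177 191 160 105  88 105  87  89 174]
 [ 94  97 107  90  95  98  93  93  92  79 188 177 124 171]
 [ 81 112 100  70  88  88  85  82  80  53 108 154 159 169]
 [ 96  80  54  46  40  66  69  66  51  54  44  85 170 168]
 [113  95  51  53  51  52  52  51  99  84  79 152 167 191]
 [115 114 101  51  51  52  53  73  98  80 174 185 187 190]]
ellipse ((313.0177307128906, 352.41217041015625), (98.28435516357422, 163.09878540039062), 73.56629943847656)
collar top [ 0.59474674 -0.05223419  0.23189555] tool xy mm [ 10.76971041  -0.3037322  -34.50234711]
```

View pics/w3c.png

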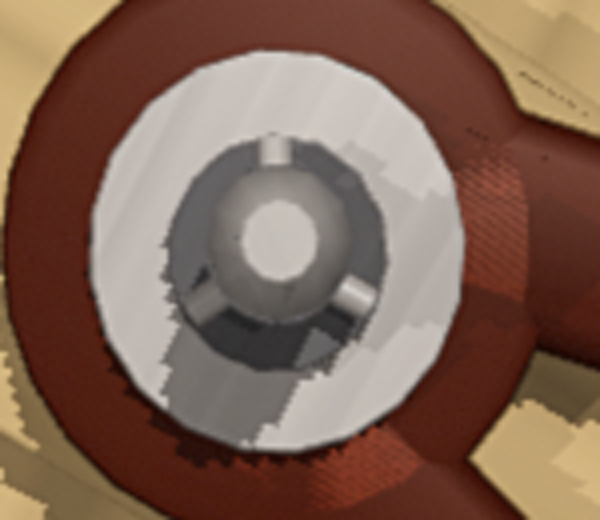

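The enlarged crop puts the tip at about (319.5,70) and the seat centre at about (319.5,73), with three pins visible. The automatic collar-top fit failed because of shadows, so I use the read-off outline centre (316.5,385).

Run:
```python
from h import *
im=wrist();p,r,s=tcp()
a=ray(im,319.5,70,.094);b=ray(im,319.5,73,.046);print(a,b)
t=r.inv().apply(ray(im,316.5,385,p[2]+.0345)-p)*1000;print('collar in tool',t)
ax=(a+b)/2
for y in (118.4,):
    T=R.from_euler('z',y,degrees=True)*R.from_euler('x',180,degrees=True)
    off=T.apply([t[0]/1000,t[1]/1000,0]);off[2]=0
    print(off,go([ax[0]-off[0],ax[1]-off[1],.125],y)[:2],go([ax[0],ax[1],.125],y)[:2])
```

```text
[0.55705037 0.02322747 0.094     ] [0.55708041 0.0239908  0.046     ]
collar in tool [ -0.80578287   0.79805311 -34.49951868]
[ 0.00108526 -0.00032923  0.        ] (array([96.5,  1.8, 72.4]), array([0., 0., 0.])) (array([95.6,  2.6, 72.4]), array([0., 0., 0.]))
```

Call:
move_arm([
  [[50, 1, 20], [0, 0, 0], 1],
  [[96, 2.2, 50], [0, 0, 0], 1],
  [[96, 2.2, 72], [0, 0, 0], 1],
  [[96, 2.2, 72], [0, 0, 0], 1],
  [[96, 2.2, 72], [0, 0, 0], 1],
])

```text
clock: 7.32
tcp_pos: [0.5576, 0.0226, 0.1262]
orientation: [0.001, 0.513, 0.859, 0.0]
wrist_force: [0.7, -0.1, -1.7]
finger_gap: 0.049
grip_force: 63.0
```

Run:
```python
from h import *
im=wrist();p,r,s=tcp();print(p,yaw(r),s['wrist_force'],s['clock'])
print(go([.557,.0236,.1],118.4)[:2])
save(im,'w4.png')
```

```text
[0.55797037 0.02233868 0.12643056] 118.28899352334433 [ 0.23474185  0.3306079  -1.47458103] 7.375
(array([ 1.6, -0.3, 26.4]), array([ 0.01,  0.01, -0.01]))
```

View pics/w4.png

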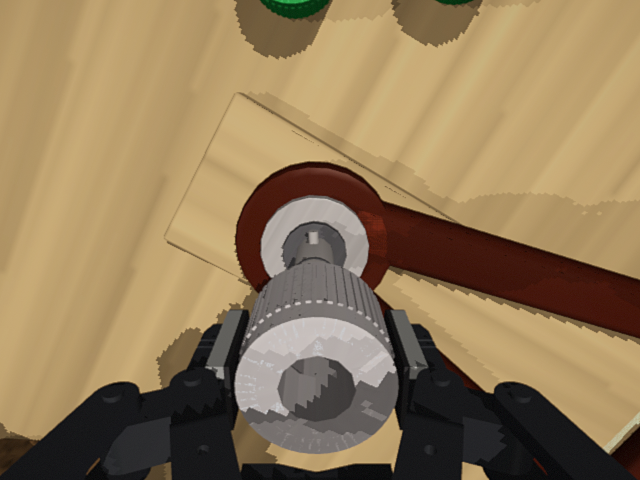

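The collar at (317,385) is lined up above the spindle and seat at (315,240), so I descend gently.

Call:
move_arm([
  [[1, -0.3, 15], [0, 0, 0], 1],
  [[1.3, -0.3, 25], [0, 0, 0], 1],
  [[1.3, -0.3, 33], [0, 0, 0], 1],
  [[1.3, -0.3, 40], [0, 0, 0], 1],
  [[1.3, -0.3, 40], [0, 0, 0], 1],
])

```text
clock: 8.0
tcp_pos: [0.5554, 0.0238, 0.0843]
orientation: [-0.001, 0.513, 0.859, -0.0]
wrist_force: [-0.1, -0.4, -1.0]
finger_gap: 0.0492
grip_force: 63.0
```

Call:
move_arm([
  [[0, 0, 6], [0, 0, 0], 1],
  [[0, 0, 10], [0, 0, 0], 1],
  [[0, 0, 13], [0, 0, 0], 1],
  [[0, 0, 15], [0, 0, 0], 1],
  [[0, 0, 15], [0, 0, 0], 1],
])

```text
clock: 8.62
tcp_pos: [0.5558, 0.0237, 0.07]
orientation: [-0.0, 0.513, 0.859, -0.0]
wrist_force: [0.2, 0.2, -2.0]
finger_gap: 0.0491
grip_force: 63.0
```

Call:
move_arm([
  [[0, 0, 1.5], [0, 0, 0], 1],
  [[0, 0, 3], [0, 0, 0], 1],
  [[0, 0, 3], [0, 0, 0], 1],
  [[0, 0, 3], [0, 0, 0], 1],
])

```text
clock: 9.12
tcp_pos: [0.556, 0.024, 0.0679]
orientation: [0.0, 0.513, 0.859, 0.0]
wrist_force: [-1.6, 1.1, 5.3]
finger_gap: 0.0491
grip_force: 63.8
```

Run:
```python
from h import *
p,r,s=tcp();print(p,s['joint_pos'],s['wrist_force'],s['ft_torque'])
```

```text
[0.55599296 0.0239689  0.06788538] [-1.01395024e-01  3.79860864e-01 -2.77362571e-01  9.12912397e-01
  4.13620752e-04  9.75191505e-01] [-1.60837098  1.07383547  5.31481103] [ 0.21487767  0.50159557 -0.12829774]
```

Call:
move_arm([
  [[0, 0, 1], [0, 0, -0.3], 1],
  [[0, 0, 1], [0, 0, -0.6], 1],
  [[0, 0, 1], [0, 0, -0.9], 1],
  [[0, 0, 1], [0, 0, -1.2], 1],
  [[0, 0, 1], [0, 0, -1.5], 1],
])

```text
clock: 9.75
tcp_pos: [0.5572, 0.0241, 0.0694]
orientation: [0.002, 0.395, 0.919, 0.001]
wrist_force: [-5.7, 2.3, 20.5]
finger_gap: 0.0489
grip_force: 65.4
```

Call:
move_arm([
  [[0, 0, -0.5], [0, 0, -0.3], 1],
  [[0, 0, -0.5], [0, 0, -0.6], 1],
  [[0, 0, -0.5], [0, 0, -0.9], 1],
  [[0, 0, -0.5], [0, 0, -1.2], 1],
  [[0, 0, -0.5], [0, 0, -1.5], 1],
])

```text
clock: 10.38
tcp_pos: [0.5569, 0.0244, 0.0696]
orientation: [0.002, 0.272, 0.962, 0.001]
wrist_force: [-4.7, 3.4, 18.3]
finger_gap: 0.049
grip_force: 65.1
```

Call:
move_arm([
  [[0, 0, 0], [0, 0, -0.3], 1],
  [[0, 0, 0], [0, 0, -0.6], 1],
  [[0, 0, 0], [0, 0, -0.9], 1],
  [[0, 0, 0], [0, 0, -1.2], 1],
  [[0, 0, 0], [0, 0, -1.5], 1],
])

```text
clock: 11.0
tcp_pos: [0.5568, 0.0244, 0.0696]
orientation: [0.002, 0.144, 0.99, 0.001]
wrist_force: [-5.9, 2.5, 20.2]
finger_gap: 0.049
grip_force: 65.2
```

Call:
move_arm([
  [[0, 0, 0], [0, 0, -0.3], 1],
  [[0, 0, 0], [0, 0, -0.6], 1],
  [[0, 0, 0], [0, 0, -0.9], 1],
  [[0, 0, 0], [0, 0, -1.2], 1],
  [[0, 0, 0], [0, 0, -1.5], 1],
])

```text
clock: 11.62
tcp_pos: [0.5567, 0.0243, 0.0696]
orientation: [0.002, 0.014, 1.0, 0.0]
wrist_force: [-5.5, 2.8, 18.8]
finger_gap: 0.0494
grip_force: 65.2
```

Call:
move_arm([
  [[0, 0, 0], [0, 0, -0.3], 1],
  [[0, 0, 0], [0, 0, -0.6], 1],
  [[0, 0, 0], [0, 0, -0.9], 1],
  [[0, 0, 0], [0, 0, -1.2], 1],
  [[0, 0, 0], [0, 0, -1.5], 1],
])

```text
clock: 12.25
tcp_pos: [0.5566, 0.0242, 0.0695]
orientation: [0.002, -0.117, 0.993, 0.0]
wrist_force: [-6.4, 2.4, 18.6]
finger_gap: 0.0491
grip_force: 65.2
```

Call:
move_arm([
  [[0, 0, 0], [0, 0, -0.3], 1],
  [[0, 0, 0], [0, 0, -0.6], 1],
  [[0, 0, 0], [0, 0, -0.9], 1],
  [[0, 0, 0], [0, 0, -1.2], 1],
  [[0, 0, 0], [0, 0, -1.5], 1],
])

```text
clock: 12.88
tcp_pos: [0.5566, 0.0242, 0.0694]
orientation: [0.001, -0.246, 0.969, -0.0]
wrist_force: [-5.3, 2.0, 16.3]
finger_gap: 0.0493
grip_force: 65.0
```

Run:
```python
from h import *
p,r,s=tcp();print(p,yaw(r),s['joint_pos'],s['wrist_force'],s['ft_torque'])
```

```text
[0.55660189 0.02421095 0.06936486] -151.5760596335572 [-0.10112318  0.37783871 -0.27634427  0.91379186  0.00092185 -0.59721205] [-5.29897758  2.01642416 16.26502552] [ 0.49620089  1.08677544 -0.19779855]
```

Call:
move_arm([
  [[0.3, 0.4, 0], [0, 0, -0.3], 1],
  [[0.3, 0.4, 0], [0, 0, -0.6], 1],
  [[0.3, 0.4, 0], [0, 0, -0.9], 1],
  [[0.3, 0.4, 0], [0, 0, -1.2], 1],
  [[0.3, 0.4, 0], [0, 0, -1.5], 1],
])

```text
clock: 13.5
tcp_pos: [0.5555, 0.0239, 0.0665]
orientation: [0.0, -0.37, 0.929, -0.0]
wrist_force: [-0.8, -0.6, -2.0]
finger_gap: 0.0491
grip_force: 63.1
```

Call:
move_arm([
  [[0, 0, 0], [0, 0, -0.3], 1],
  [[0, 0, 0], [0, 0, -0.6], 1],
  [[0, 0, 0], [0, 0, -0.9], 1],
  [[0, 0, 0], [0, 0, -1.2], 1],
  [[0, 0, 0], [0, 0, -1.5], 1],
])

```text
clock: 14.12
tcp_pos: [0.5554, 0.0228, 0.0664]
orientation: [-0.001, -0.487, 0.873, -0.001]
wrist_force: [-0.2, -3.8, -1.1]
finger_gap: 0.0488
grip_force: 63.1
```

It dropped in the first of those calls: z fell to 66.5 mm and the load vanished. I turn back a little and lower.

Run:
```python
from h import *
p,r,s=tcp();print(p,yaw(r),s['wrist_force'],s['ft_torque'])
```

```text
[0.55537922 0.02276531 0.06637562] -121.66701487837538 [-0.19075937 -3.80061192 -1.08267307] [-0.74145458  0.07456904 -0.5671005 ]
```

Call:
move_arm([
  [[0, 0, 0], [0, 0, 0.4], 1],
  [[0, 0, 0], [0, 0, 0.8], 1],
  [[0, 0, 0], [0, 0, 1.0], 1],
  [[0, 0, 0], [0, 0, 1.0], 1],
])

```text
clock: 14.62
tcp_pos: [0.5554, 0.0239, 0.0665]
orientation: [-0.0, -0.41, 0.912, -0.0]
wrist_force: [-0.2, 0.1, -1.7]
finger_gap: 0.0487
grip_force: 63.0
```

Run:
```python
from h import *
p,r,s=tcp();print(p,yaw(r),s['wrist_force'],s['ft_torque'])
```

```text
[0.55543508 0.02391816 0.06648553] -131.64949445335174 [-0.21919657  0.13225798 -1.72648431] [0.01828023 0.00925383 0.05910392]
```

Call:
move_arm([
  [[0, 0, 3], [0, 0, 0], 1],
  [[0, 0, 6], [0, 0, 0], 1],
  [[0, 0, 8], [0, 0, 0], 1],
  [[0, 0, 8], [0, 0, 0], 1],
])

```text
clock: 15.12
tcp_pos: [0.5553, 0.024, 0.0589]
orientation: [-0.0, -0.409, 0.912, -0.0]
wrist_force: [-2.6, -0.5, 2.7]
finger_gap: 0.0489
grip_force: 63.4
```

Run:
```python
from h import *
p,r,s=tcp();print(p,yaw(r),s['wrist_force'],s['ft_torque'])
```

```text
[0.55528812 0.02398495 0.05885991] -131.67393191811496 [-2.55979661 -0.51339206  2.71923116] [0.05934909 0.47826833 0.00056681]
```

Call:
move_arm([
  [[0, 0, 2], [0, 0, 0], 1],
  [[0, 0, 4], [0, 0, 0], 1],
  [[0, 0, 6], [0, 0, 0], 1],
  [[0, 0, 7], [0, 0, 0], 1],
  [[0, 0, 7], [0, 0, 0], 1],
], squeeze=80)

```text
clock: 15.75
tcp_pos: [0.5554, 0.024, 0.0532]
orientation: [0.0, -0.409, 0.912, -0.0]
wrist_force: [-5.4, -0.1, 14.3]
finger_gap: 0.0485
grip_force: 83.9
```

Call:
move_arm([
  [[0, 0, 1], [0, 0, 0], 1],
  [[0, 0, 1], [0, 0, 0], 1],
  [[0, 0, 1], [0, 0, 0], 1],
])

```text
clock: 16.12
tcp_pos: [0.5554, 0.024, 0.0532]
orientation: [0.001, -0.409, 0.912, -0.0]
wrist_force: [-7.8, -0.2, 22.2]
finger_gap: 0.049
grip_force: 84.7
```

Call:
move_arm([
  [[0.5, 0.5, 0], [0, 0, 0], 1],
  [[0.5, 0.5, 0], [0, 0, 0], 1],
  [[0.5, 0.5, 0.5], [0, 0, 0], 1],
])

```text
clock: 16.5
tcp_pos: [0.5554, 0.024, 0.0532]
orientation: [0.001, -0.409, 0.912, -0.001]
wrist_force: [-8.0, 0.4, 26.4]
finger_gap: 0.0487
grip_force: 85.0
```

Run:
```python
from h import *
p,r,s=tcp();print(p,yaw(r),r.as_matrix()[:,2],s['wrist_force'],s['ft_torque'])
im=wrist();a=cv2.cvtColor(np.ascontiguousarray(im['pixels']),cv2.COLOR_RGB2BGR)[200:480,160:480]
sc=env.read_camera('scene');u,v=map(int,proj(sc,(.556,.024,.06)));b=cv2.cvtColor(np.ascontiguousarray(sc['pixels']),cv2.COLOR_RGB2BGR)[v-45:v+45,u-50:u+50]
cv2.imwrite('pics/w5.png',np.hstack([cv2.resize(a,(450,394)),cv2.resize(b,(350,394),interpolation=cv2.INTER_CUBIC)]))
```

```text
[0.55538854 0.02398619 0.05317585] -131.67024694573658 [ 2.71311124e-03 -8.33764873e-05 -9.99996316e-01] [-8.02547105  0.38162319 26.35471065] [ 0.40757884  2.082422   -0.01699165]
```

View pics/w5.png

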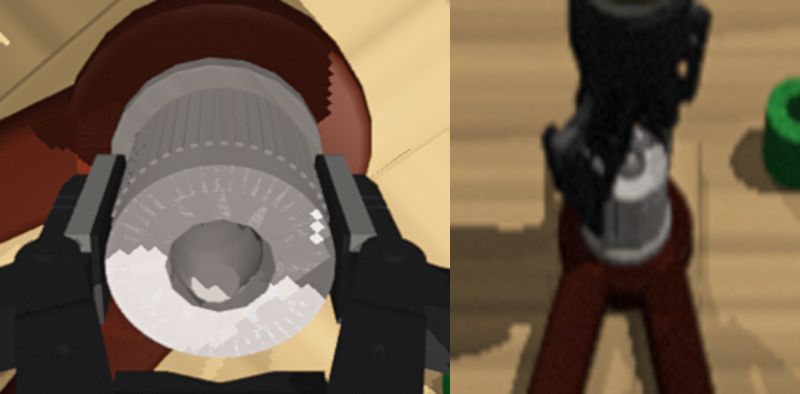

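The picture shows the collar flush on the seat with the spindle tip showing in its bore. Travel from first spring contact is 6.0 mm, and z stays at 53.2 mm while the push rises to 26 N, so it is on a hard stop.

```bash
python3 -c "
from workcell import env
print(env.hand_in())"
```

```text
the job is handed in; nothing more can be done
None
```

The collar is keyed over the spindle's pins and pushed fully home on the steel seat, with the gripper still holding it down at about 26 N. I've handed the job in at about 17 s of the 51 s, and the arm went nowhere near the oil tin, brush or cork block.

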